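Turn the board over and hold the loupe in focus over its module

ROBOT

A 6-joint arm with a two-finger parallel gripper is mounted at the origin on the work surface. World frame = base frame: x ahead of the robot, y to its left, z up, the work surface at z = 0. Lengths are in m, angles in degrees, forces in N, time in s.
With the tool pointing down it reaches from about 0.425 to 0.95 m from the base axis. Payload 14.7 kg.
Tool frame: the origin (TCP) lies midway between the tips of the shut fingers; the grasp point (between the pads) lies 19 mm behind it; x points along the fingers, y is the direction in which the jaws open and shut, and the axes are right-handed (so a half turn about x gives the same grasp; the last joint's range is limited). The gripper opens to 85 mm and grips with 20 to 120 N. Pads are 22 mm wide; open, the fingers measure 114 mm over their backs; the gripper's body (76 mm by 85 mm) begins 54 mm behind the grasp point. The pads swing forward as they close: fully open they stand 13 mm farther back than shut.
Start: joints at [-75.837, 27.513, 91.461, -0, 61.026, -2.67], TCP at [0.188, -0.622, 0.231] pointing down, gripper open.
Joint ranges: [-157.49, 157.49], [-46.99, 117.5], [13.45, 153.17], [-89.5, 269.5], [5.16, 153.95], [-167.48, 167.48]. Speed limits (degrees/s): [108.29, 108.29, 136.94, 172.46, 172.46, 172.46].

INTERFACE

Orientations are given as a 3x3 rotation matrix whose columns are the frame's x, y, z axes.
In Python, from bench import robot, optics gives the robot as it stands.
- The arm moves only by the tool play_rows, never from a script. Its argument "rows" is a list of rows, each a list of 3 entries, a list of its own where there are three numbers: the turn, a rotation vector about the tool's x, y, z in rad, then the shift along the tool's x, y, z in m, then the closure, from -1 (fully open) to 1 (shut). In form: [[[wx, wy, wz], [x, y, z], jaw], ...]. A call has 1 to 5 rows; each row is the pose to reach, as a shift and turn from the pose commanded when the call began, along the tool's axes at that moment; what a row does not reach only later rows make up. A row lasts 1/12 s, in which the tool goes at most 41.7 mm and 7.16 degrees, less where a joint would pass 70% of its speed; a pose out of reach is approached as far as the arm can. A call with a gripper value outside its range is refused whole. The fingers move at their own pace and stop on an object; "grip_force" is the grip in N (left out, the last holds). Time passes only in rows, so rows that repeat a pose let the fingers close. It gives the time, the measured TCP pose, the force and the opening at its end, in the units of the state.
- robot.read_state(): the state, without advancing time (a new reading comes with each control period).
- optics.capture(name): name is "scene" or "top"; returns a dict with "frame" (400x640x3 uint8, red, green, blue), "camera_matrix" (3x3 intrinsics, pixels), "view" (4x4, takes a point from world to camera coordinates). Camera axes: x right, y up, looking along -z (the intrinsics and any distortion apply to the point x, -y, -z); pixel columns grow to the right and rows downward; lengths in m; the calibration is good to about 2 mm. A picture is of the moment at which its call begins. There is no depth.
- robot.job_done(): hands the job in, once; it reports no verdict.
Trained networks look in the newest picture that a camera, given by its name, has taken for a name from the list of things; names that differ only in an ending like _2 or _b are one class to them, and where a whole thing is asked for, a point or a joint stands for the part that bears it (a point fixed in the world has none). Each returns a list of dicts, best first, with "score" (0 to 1); they miss things now and then, are a little off and sometimes report something else, mostly with a low value. They report only what shows in the picture. A call takes as long as a camera call. They do not tell look-alikes from the thing itself.
- optics.silhouettes(camera, label): "pixels" (400x640 bool, what is visible of it) and "extent" ([left, top, right, bottom] in pixels, round what is visible of it).
- optics.place_of(camera, label): "position" ([column, row] in pixels: a listed point, or the origin of a listed thing).
The state is a dict: "time_s": time; "joint_pos": joint angles; "joint_vel": joint speeds; "joint_torque": joint torques, N m; "ee_pos": TCP position; "ee_rot": TCP orientation; "contact_force": force on the tool from outside, world axes, zero at the start; "moment": the same for the moment, N m; "finger_gap": opening from 0.0 (shut) to 1.0 (fully open).
Only numpy, scipy, OpenCV 4.12 (cv2) and the standard library are available. Lean on these libraries where they do the work, as an engineer would, in place of code of your own. Each camera call takes 0.05 s, during which the arm holds its last target.

TASK

Swing the hinged board frame all the way over so that the board's other face is up, then take the loupe off its rest and hold it level above the brass module on that face, the lens centred over the module and at the height of the red collar on the gauge post. The program finishes while the gripper is still holding the loupe there, still and in the air. Do not let the loupe touch the fixture or the board, do not shift the red collar, and leave the other things on the bench where they are.

Things in the scene. Friction and masses are not known exactly. Their poses are not given: they have to be found in the camera images.
- fixture: Board-turning fixture, fixed: aluminium base 100 x 190 x 6 mm (x, y), two grey hinge cheeks at x = +-60 mm (42 mm high), steel gauge post 10 mm thick, 135 mm high at x = 105, y = -55 mm. Origin: underside, on the bench below the hinge. x along the hinge, the post on the side away from the robot; the frame lies over +y at the start and must end over -y.
- flip_frame (a joint): Angle (rad) of the dark hinged frame holding the green board: 0 flat over the fixture's +y side, 1.57 upright, 3.14 flat over -y (end stop, fully over). Starts at 0 to 0.2. Stiff hinge, stays where it is left; takes 1 to 3 N at the grab bar. Frame 100 mm wide along the hinge, 8 mm thick, reaching 90 mm from the hinge axis, 160 g.
- frame_hinge (a point): Middle of the hinge axis, 32 mm above the bench. Its axes are those of the fixture: x along the hinge axis.
- frame_bar (a point): Middle of the yellow grab bar at the frame's free edge: round, 10 mm thick, parallel to the hinge, 130 mm from its axis; the middle 70 mm is free between two 6 mm side arms. 35 mm gap between bar and frame, bare bench below. Being round it can turn between closed fingers, which may keep pointing down along the whole arc.
- module (a point): Centre of the outer face of the brass module, 18 x 18 mm, on a white square on the board's other face; 55 mm from the hinge axis, 8 mm towards the fixture's +x, 6.5 mm off the board's middle plane. Hidden below at the start; once the frame is fully over it faces up, 38.5 mm above the bench, at fixture x = 8, y = -55 mm.
- focus_mark (a point): Centre of the red collar (22 mm across, 10 mm high) on the gauge post. Its mid-height is the focal height for the lens's middle plane; in focus means within 7 mm of it. Axes as the fixture. 90 to 125 mm above the bench, differently each time; a stiff sliding fit, not to be moved.
- loupe: Loupe, about 75 g (varies): lens in a black ring 64 mm across, 12 mm thick, with a straight blue handle. Origin: lens centre, middle plane. z up along the lens axis, x from handle to lens; the handle spans x = -42 to -134 mm, 16 mm wide, 12 mm thick, same middle plane. Starts level in its rest, middle plane 40 mm above the bench, handle towards the robot.
- lens (a point): Lens centre of the loupe (same as the loupe's origin), axes as the loupe.
- loupe_grip (a point): Place to grip the loupe: middle of the handle's thickness, 80 mm behind the lens centre, clear of the rest below and on both sides.
- loupe_rest: Grey rest, fixed: base 185 x 60 x 6 mm, a block 40 x 40 mm under the lens (x = 55 mm), a fork 12 mm long under the handle's end (x = -65 mm), both 34 mm high; the fork's two cheeks (34 mm overall) rise to 46 mm. Origin: centre of the underside; x towards the lens. The loupe lifts straight up.
- white_jar: Bystander: white jar with a white cap, 60 mm across, 70 mm high; origin at its underside.
- green_jar: Bystander: green glass jar with a white cap, 60 mm across, 70 mm high; origin at its underside.
- amber_bottle: Bystander: amber bottle with a black cap, 48 mm across, 110 mm high; origin at its underside.
- sponge_tray: Bystander: black tray with a yellow sponge, 120 x 80 x 23 mm; origin at its underside.
- screwdriver: Bystander: screwdriver lying on the bench, about 200 mm long.
- board_tray: Bystander: blue tray with three small boards, 150 x 110 x 25 mm; origin at its underside.
Not all that is in view belongs to the job. Leave any pink look-alike of the loupe alone. Leave any orange look-alike of the loupe_rest alone.

How it is judged:
By the outcome, as a careful person would: the job done as asked, in the order asked, and still so for the second after the job is handed in, while the arm keeps its last pose, push and grip.
It also fails if it takes over 64 s, if anything falls off the work surface, if the arm or the gripper's body presses on something with over 40 N, if the wrist force passes 120 N, or if a joint passes its speed limit or range.

## Working session

There is one attempt and no reset: what is moved stays moved. The work goes in short steps, Python scripts to look and compute and a tool call to move; the robot and the scene stay as the last step left them, time stands still between calls to the robot, and variables do not carry over. Pictures are saved under pics/ and viewed, and the job is handed in when it is done.

Besides the shell and the picture viewer there is one more tool, called after "Emit:" by a JSON object that holds its "op" and its "data". play_rows: Moves the arm, as the interface text tells. Its arguments: {"type":"object","properties":{"rows":{"type":"array","items":{"type":"array"}},"grip_force":{"type":"number"}},"required":["rows"]}

```bash
ls; mkdir -p pics
python3 - <<'E'
from bench import robot, optics
import cv2
for c in ("scene","top"):
    r=optics.capture(c)
    cv2.imwrite(f"pics/{c}0.png",r["frame"][:,:,::-1])
    print(c,r["camera_matrix"].round(1).tolist(),r["view"].round(3).tolist(),[k for k in r])
    for l in ("frame_hinge","frame_bar","focus_mark","loupe","lens","loupe_grip","loupe_rest","fixture","module"):
        print(l,[(round(d["score"],2),[round(float(v),1) for v in d["position"]]) for d in optics.place_of(c,l)][:4])
s=robot.read_state()
for k,v in s.items(): print(k,v)
E
```

```text
pics
scene [[422.2, 0.0, 322.0], [0.0, 422.2, 196.4], [0.0, 0.0, 1.0]] [[0.785, 0.619, -0.019, -0.399], [-0.414, 0.548, 0.727, 0.161], [0.46, -0.563, 0.686, -1.55], [0.0, 0.0, 0.0, 1.0]] ['frame', 'camera_matrix', 'view']
frame_hinge [(0.75, [278.3, 245.5])]
frame_bar [(0.76, [307.7, 212.1]), (0.65, [179.4, 289.7])]
focus_mark [(0.45, [293.5, 258.2])]
loupe [(0.67, [354.8, 144.0]), (0.63, [376.5, 177.1]), (0.58, [278.8, 196.2])]
lens [(0.59, [353.9, 140.7]), (0.55, [278.0, 196.4]), (0.43, [362.1, 180.2])]
loupe_grip [(0.9, [359.1, 169.6]), (0.9, [286.2, 179.9]), (0.68, [376.1, 140.9])]
loupe_rest [(0.94, [364.1, 182.0]), (0.68, [305.9, 151.4]), (0.2, [223.5, 354.8])]
fixture [(0.71, [282.6, 250.4])]
module [(0.79, [290.1, 235.9])]
top [[377.7, 0.0, 315.6], [0.0, 377.7, 199.2], [0.0, 0.0, 1.0]] [[0.006, -1.0, 0.011, -0.011], [0.999, 0.007, 0.053, -0.517], [-0.053, 0.01, 0.999, -1.242], [0.0, 0.0, 0.0, 1.0]] ['frame', 'camera_matrix', 'view']
frame_hinge [(0.56, [377.2, 199.7])]
frame_bar [(0.68, [339.2, 201.4])]
focus_mark [(0.51, [322.7, 128.5]), (0.39, [395.8, 165.2]), (0.38, [378.4
[... 395 characters left out ...]
le [(0.97, [359.6, 200.9]), (0.17, [377.3, 199.7])]
time_s 1.0
joint_pos [-7.58355305e+01  2.75109921e+01  9.14601738e+01 -2.06043354e-04
  6.10266085e+01 -2.66819187e+00]
joint_vel [-0.03909642  0.14976731 -0.07322221  0.11248288 -0.09011529  0.05388102]
joint_torque [-4.90857434e-03 -9.50520229e+01 -4.30646968e+01 -5.10672962e-04
  7.26230246e-04 -4.64771210e-05]
ee_pos [ 0.18826466 -0.62214236  0.23133125]
ee_rot [[ 6.45496698e-06  2.89579135e-01 -9.57154076e-01]
 [-3.84329442e-05 -9.57154075e-01 -2.89579135e-01]
 [-9.99999999e-01  3.86554730e-05  4.95098080e-06]]
contact_force [-0.10760837  0.08689639  0.38307325]
moment [ 0.0123211  -0.04907534 -0.01737706]
finger_gap 0.9999324946842587
```

View pics/scene0.png

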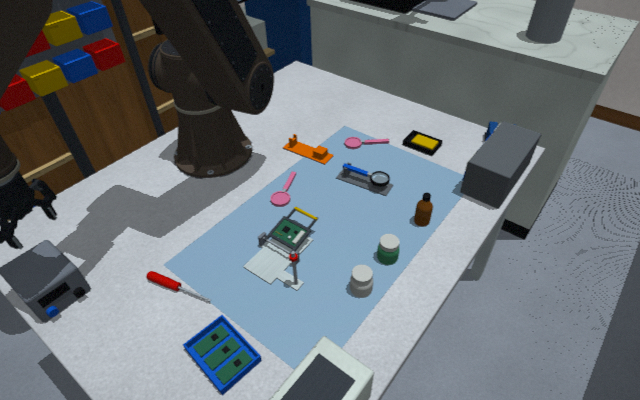

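View pics/top0.png

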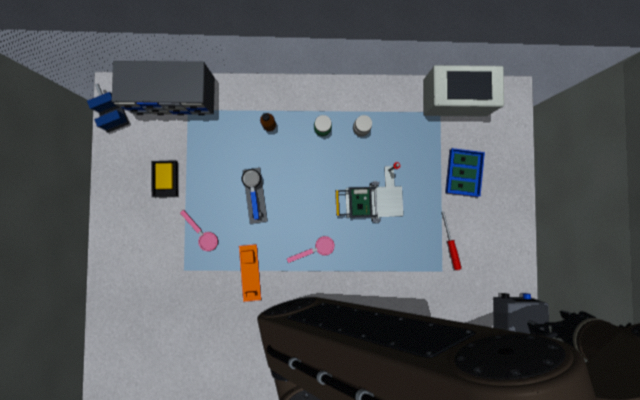

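The top view shows the real loupe with its blue handle and grey rest at lens (252,180). It could be confused with the pink loupes at (207,241) and (324,245) and the orange rest at (250,273). In the scene view the real one is at (378,178), the pink ones at (353,143) and (280,198), and the orange rest at (308,150). The fixture is at (373,202) in top, with the red collar at (396,165) in top and (294,258) in scene. Next I'll take close crops and triangulate.

```bash
cat > h.py <<'E'
from bench import robot, optics
import numpy as np, cv2
from scipy.optimize import least_squares
def cap(c):
    r=optics.capture(c); r["P"]=r["camera_matrix"]@np.diag([1,-1,-1])@r["view"][:3]; return r
def proj(r,p):
    q=r["P"]@np.r_[p,1]; return q[:2]/q[2]
def onz(r,uv,z):
    P=r["P"]; u,v=uv
    A=np.array([u*P[2]-P[0],v*P[2]-P[1]]); return np.r_[np.linalg.solve(A[:,:2],-(A[:,2]*z+A[:,3])),z]
def tri(r1,a,r2,b):
    f=lambda p:np.r_[proj(r1,p)-a,proj(r2,p)-b]
    s=least_squares(f,[.55,0,.05]); return s.x,np.abs(s.fun).max()
def red(r,box):
    x0,y0,x1,y1=box; h=cv2.cvtColor(r["frame"],cv2.COLOR_RGB2HSV)[y0:y1,x0:x1]
    m=((h[...,0]<8)|(h[...,0]>172))&(h[...,1]>140)&(h[...,2]>80)
    v,u=np.nonzero(m); return np.array([u.mean()+x0,v.mean()+y0]),[u.min()+x0,v.min()+y0,u.max()+x0,v.max()+y0],m.sum()
def crop(r,box,k,name):
    x0,y0,x1,y1=box; cv2.imwrite(name,cv2.resize(r["frame"][y0:y1,x0:x1,::-1],None,fx=k,fy=k,interpolation=cv2.INTER_CUBIC))
E
python3 - <<'E'
from h import *
s=cap("scene");t=cap("top")
crop(s,(240,195,340,295),6,"pics/s_fix.png");crop(t,(325,150,415,225),8,"pics/t_fix.png")
crop(s,(320,150,410,205),8,"pics/s_lp.png");crop(t,(230,155,280,230),8,"pics/t_lp.png")
rs=red(s,(280,245,305,275));rt=red(t,(385,155,405,175));print(rs,rt)
print("collar",tri(s,rs[0],t,rt[0]))
print("bar",tri(s,[307.7,212.1],t,[339.2,201.4]))
print("hinge",tri(s,[278.3,245.5],t,[377.2,199.7]), onz(s,[278.3,245.5],.032),onz(t,[377.2,199.7],.032))
print("lens",onz(s,[378.5,178.5],.04),onz(t,[252.1,180.1],.04))
print("grip",onz(s,[359.1,169.6],.04),onz(t,[255.6,201.4],.04))
E
```

```text
(array([293.55263158, 257.13157895]), [np.int64(289), np.int64(253), np.int64(297), np.int64(260)], np.int64(38)) (array([395.58823529, 165.94117647]), [np.int64(394), np.int64(163), np.int64(399), np.int64(168)], np.int64(17))
collar (array([ 0.61771456, -0.25152516,  0.11169609]), np.float64(0.5559984076667774))
bar (array([ 0.51223917, -0.07824509,  0.06544089]), np.float64(1.7836502180412026))
hinge (array([ 0.51658168, -0.20677045,  0.04089884]), np.float64(0.5239380577557426)) [ 0.51200315 -0.20082478  0.032     ] [ 0.51559398 -0.20969643  0.032     ]
lens [0.58474959 0.19988697 0.04      ] [0.57640265 0.19997402 0.04      ]
grip [0.50911413 0.19930511 0.04      ] [0.50699023 0.18757548 0.04      ]
```

View pics/s_fix.png

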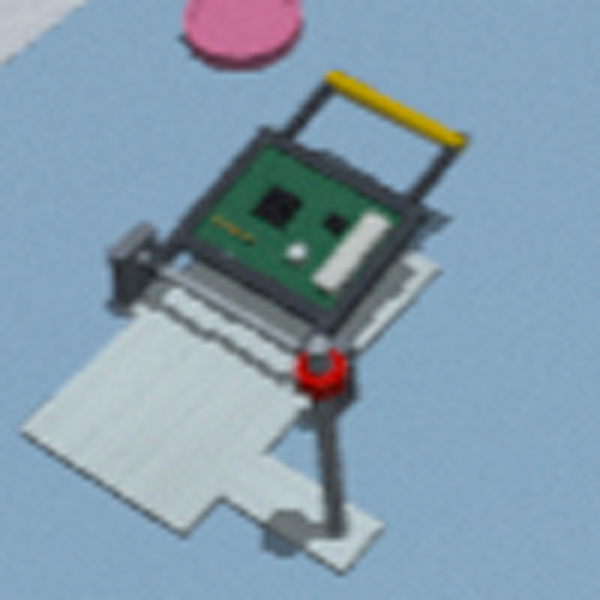

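View pics/t_fix.png

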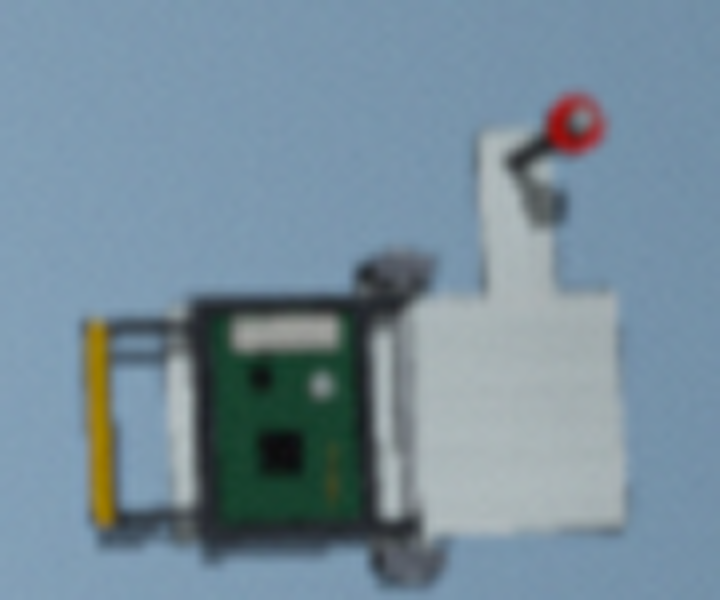

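View pics/s_lp.png

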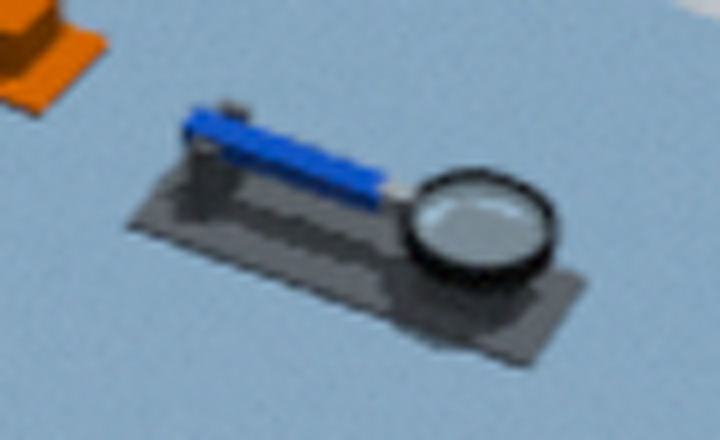

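View pics/t_lp.png

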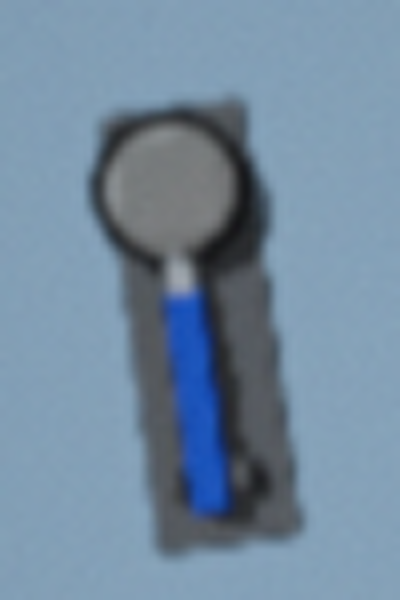

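```bash
cat > fit.py <<'E'
from h import *
s=cap("scene");t=cap("top")
S=lambda u,v,o=(240,195),k=6:np.array([o[0]+(u+.5)/k-.5,o[1]+(v+.5)/k-.5])
T=lambda u,v,o=(325,150),k=8:S(u,v,o,k)
B=lambda x:("b",x)
obs=[(s,S(22,432),(-50,-95,6)),(s,S(185,535),(50,-95,6)),(s,S(440,268),(50,95,6)),
(t,T(615,292),(50,-95,6)),(t,T(622,528),(-50,-95,6)),(t,T(172,302),(50,95,6)),(t,T(172,540),(-50,95,6)),
(s,S(332,77),B(-40)),(s,S(462,141),B(40)),(t,T(96,322),B(40)),(t,T(103,523),B(-40)),
(s,red(s,(280,245,305,275))[0],"c"),(t,red(t,(385,155,405,175))[0],"c")]
def pt(q,o):
    x,y,w,a,h=q
    if o=="c": l=np.array([.105,-.055,h])
    elif o[0]=="b": l=np.array([o[1]/1e3,.13*np.cos(a),.032+.13*np.sin(a)])
    else: l=np.array(o)/1e3
    c,n=np.cos(w),np.sin(w)
    return np.array([x+c*l[0]-n*l[1],y+n*l[0]+c*l[1],l[2]])
f=lambda q:np.concatenate([proj(r,pt(q,o))-p for r,p,o in obs])
r=least_squares(f,[.515,-.2,0,.15,.11],loss="soft_l1");q=r.x
print("fix",q.round(4),"yaw deg",np.degrees(q[2])); print(f(q).reshape(-1,2).round(1).tolist())
print("bar",pt(q,B(0)),"module",pt(q,(8,-55,38.5)),"collar",pt(q,"c"))
LS=lambda u,v:S(u,v,(320,150),8); LT=lambda u,v:S(u,v,(230,155),8)
lo=[(s,LS(481,229),(0,0,0)),(t,LT(171,190),(0,0,0)),(s,LS(200,130),(-134,0,0)),(t,LT(212,515),(-134,0,6)),(t,LT(183,295),(-42,0,6)),(s,LS(382,190),(-42,0,0))]
def lp(q,o):
    l=np.array(o)/1e3;c,n=np.cos(q[2]),np.sin(q[2]);return np.array([q[0]+c*l[0]-n*l[1],q[1]+n*l[0]+c*l[1],.04+l[2]])
g=lambda q:np.concatenate([proj(r,lp(q,o))-p for r,p,o in lo])
r=least_squares(g,[.58,.2,0]);print("loupe",r.x.round(4),np.degrees(r.x[2]),g(r.x).round(1).tolist(),"grip",lp(r.x,(-80,0,0)))
E
python3 fit.py
```

```text
fix [ 0.512  -0.2026  0.0434  0.1952  0.1137] yaw deg 2.488236448512436
[[-0.7, -0.7], [-0.3, -0.5], [-0.1, -0.7], [-0.2, -0.8], [0.4, -0.5], [-1.2, 0.0], [0.0, 0.1], [-0.4, -0.2], [-0.4, 0.3], [-0.3, -0.4], [-0.2, -0.6], [-0.5, 0.2], [0.2, -1.1]]
bar [ 0.50644769 -0.07523881  0.05721395] module [ 0.52236461 -0.2572508   0.0385    ] collar [ 0.61927316 -0.25303961  0.11367659]
loupe [0.5843 0.2041 0.1359] 7.785288891376435 [-0.6, -0.4, -0.1, -0.6, -1.9, -0.8, -0.5, -0.4, -0.3, -1.2, 0.1, 0.4] grip [0.50501346 0.19330754 0.04      ]
```

Bar at about (0.506,-0.075,0.057), frame angle about 11°, fixture yaw 2.5°, collar about 0.113 m high, grip at (0.505,0.193). The crops confirm the blue-handled loupe on the grey rest. I'll start moving above the bar with the jaws about 30 mm open.

```bash
cat > go.py <<'E'
import sys
from h import *
from scipy.spatial.transform import Rotation as R
def delta(p,yaw):  # yaw: world angle (deg) of tool y, tool down
    st=robot.read_state(); Rn=np.array(st["ee_rot"]); a=np.radians(yaw)
    y=np.array([np.cos(a),np.sin(a),0]);x=np.array([0,0,-1.]);Rt=np.c_[x,y,np.cross(x,y)]
    print("t",round(st["time_s"],2),"pos",np.round(st["ee_pos"],4),"F",np.round(st["contact_force"],1),"gap",round(st["finger_gap"],3))
    print("turn",R.from_matrix(Rn.T@Rt).as_rotvec().round(3),"shift",(Rn.T@(np.array(p)-st["ee_pos"])).round(4))
delta([float(v) for v in sys.argv[1:4]],float(sys.argv[4]))
E
python3 go.py 0.506 -0.075 0.16 -87.5
```

```text
t 1.2 pos [ 0.1882 -0.6221  0.2313] F [0.6 0.1 0.1] gap 1.002
turn [0.25 0.   0.  ] shift [ 0.0713 -0.4317 -0.4626]
```

Emit:
{"op": "play_rows", "data": {"rows": [[[0.05,0,0],[0.014,-0.026,-0.028],0.3],[[0.1,0,0],[0.028,-0.052,-0.056],0.3],[[0.15,0,0],[0.042,-0.079,-0.084],0.3],[[0.2,0,0],[0.056,-0.105,-0.112],0.3],[[0.25,0,0],[0.06,-0.132,-0.141],0.3]], "grip_force": 30}}

```text
time_s: 1.62
ee_pos: [0.2849, -0.4527, 0.1697]
ee_rot: [[-0.001, 0.041, -0.999], [0.002, -0.999, -0.041], [-1.0, -0.002, 0.001]]
contact_force: [0.2, 0.5, -0.7]
finger_gap: 0.354
```

```bash
python3 go.py 0.506 -0.075 0.16 -87.5
```

```text
t 1.62 pos [ 0.2849 -0.4527  0.1697] F [ 0.2  0.5 -0.7] gap 0.354
turn [-0.003  0.001  0.002] shift [ 0.0101 -0.3683 -0.2363]
```

Emit:
{"op": "play_rows", "data": {"rows": [[[0,0,0],[0.002,-0.035,-0.022],0.3],[[0,0,0],[0.004,-0.07,-0.044],0.3],[[0,0,0],[0.006,-0.105,-0.067],0.3],[[0,0,0],[0.008,-0.14,-0.09],0.3],[[0,0,0],[0.01,-0.174,-0.112],0.3]]}}

```text
time_s: 2.03
ee_pos: [0.39, -0.2745, 0.1615]
ee_rot: [[0.001, 0.043, -0.999], [-0.0, -0.999, -0.043], [-1.0, 0.0, -0.001]]
contact_force: [-0.2, -0.2, -0.0]
finger_gap: 0.346
```

Emit:
{"op": "play_rows", "data": {"rows": [[[0,0,0],[0.002,-0.035,-0.022],0.3],[[0,0,0],[0.003,-0.07,-0.044],0.3],[[0,0,0],[0.005,-0.105,-0.067],0.3],[[0,0,0],[0.006,-0.14,-0.09],0.3],[[0,0,0],[0.01,-0.174,-0.112],0.3]]}}

```text
time_s: 2.45
ee_pos: [0.4947, -0.0955, 0.1518]
ee_rot: [[0.001, 0.044, -0.999], [-0.0, -0.999, -0.044], [-1.0, 0.0, -0.001]]
contact_force: [0.0, -0.5, 0.2]
finger_gap: 0.349
```

```bash
python3 go.py 0.506 -0.075 0.10 -87.5
```

```text
t 2.45 pos [ 0.4947 -0.0955  0.1518] F [ 0.  -0.5  0.2] gap 0.349
turn [ 0.    -0.001 -0.   ] shift [ 0.0518 -0.02   -0.0121]
```

Emit:
{"op": "play_rows", "data": {"rows": [[[0,0,0],[0.02,-0.014,-0.01],0.3],[[0,0,0],[0.035,-0.018,-0.012],0.3],[[0,0,0],[0.045,-0.018,-0.012],0.3],[[0,0,0],[0.045,-0.018,-0.012],0.3]]}}

```text
time_s: 2.78
ee_pos: [0.5035, -0.0786, 0.1046]
ee_rot: [[-0.003, 0.045, -0.999], [0.001, -0.999, -0.045], [-1.0, -0.001, 0.003]]
contact_force: [-1.3, -0.6, 0.6]
finger_gap: 0.348
```

```bash
python3 go.py 0.506 -0.075 0.038 -87.5
python3 - <<'E'
from h import *
s=cap("scene");t=cap("top")
crop(s,(240,170,340,270),6,"pics/s2.png");crop(t,(295,150,395,225),7,"pics/t2.png")
E
```

```text
t 2.78 pos [ 0.5035 -0.0786  0.1046] F [-1.3 -0.6  0.6] gap 0.348
turn [0.001 0.003 0.001] shift [ 0.0666 -0.0034 -0.0028]
```

View pics/s2.png

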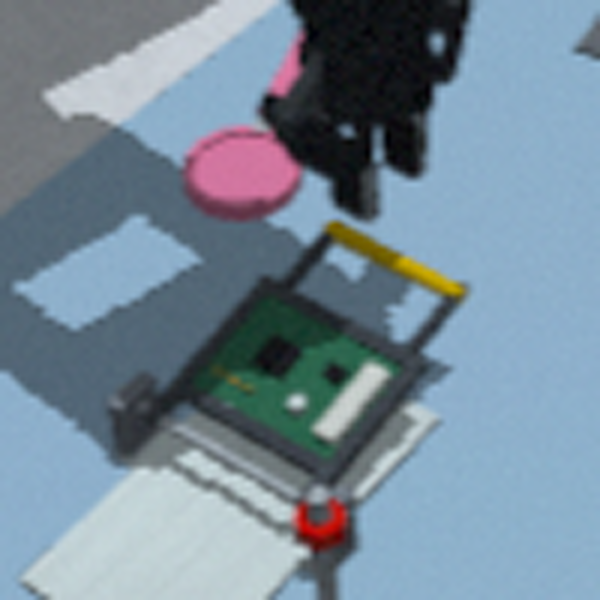

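View pics/t2.png

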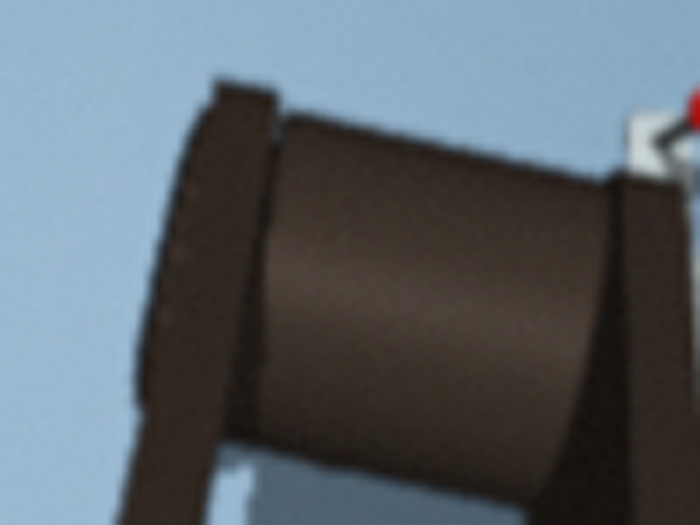

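Run:
```python
from h import *
s=cap("scene")
p=robot.read_state()["ee_pos"]
for q in (p,[.506,-.075,.057]): print(((proj(s,q)-[240,170]+.5)*6-.5).round(0))
```

```text
[380. 189.]
[393. 259.]
```

The scene crop shows the two fingertips at (360,210) and (405,170), on either side of the bar. The projected TCP (380,189) matches that, so I'll descend.

Emit:
{"op": "play_rows", "data": {"rows": [[[0,0,0],[0.02,-0.003,-0.003],0.3],[[0,0,0],[0.04,-0.003,-0.003],0.3],[[0,0,0],[0.06,-0.003,-0.003],0.3],[[0,0,0],[0.067,-0.003,-0.003],0.3],[[0,0,0],[0.067,-0.003,-0.003],0.3]]}}

```text
time_s: 3.35
ee_pos: [0.5068, -0.0764, 0.0387]
ee_rot: [[-0.002, 0.043, -0.999], [0.0, -0.999, -0.043], [-1.0, -0.0, 0.002]]
contact_force: [-1.3, 0.0, -0.5]
finger_gap: 0.353
```

```bash
python3 go.py 0.506 -0.075 0.038 -87.5
python3 - <<'E'
from h import *
s=cap("scene")
crop(s,(260,170,340,250),7,"pics/s3.png")
E
```

```text
t 3.35 pos [ 0.5068 -0.0764  0.0387] F [-1.3  0.  -0.5] gap 0.353
turn [-0.001  0.002  0.   ] shift [ 0.0007 -0.0014  0.0008]
```

View pics/s3.png

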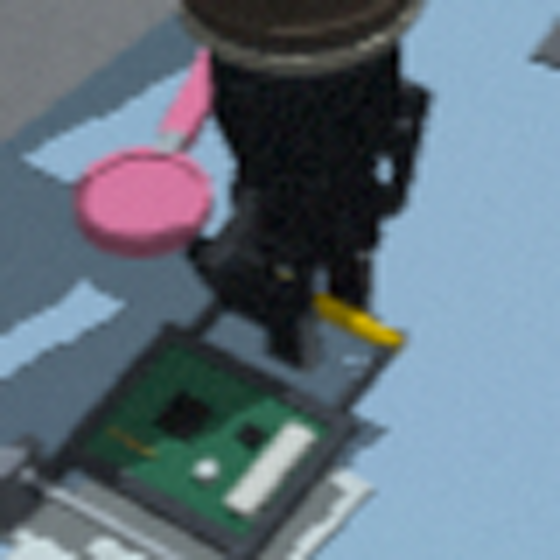

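The bar lies between the fingers at (320,300), with the near finger in the gap. Closing now.

Emit:
{"op": "play_rows", "data": {"rows": [[[0,0,0],[0,0,0],1],[[0,0,0],[0,0,0],1],[[0,0,0],[0,0,0],1],[[0,0,0],[0,0,0],1],[[0,0,0],[0,0,0],1]], "grip_force": 30}}

```text
time_s: 3.82
ee_pos: [0.5082, -0.0749, 0.0406]
ee_rot: [[0.001, 0.043, -0.999], [0.001, -0.999, -0.043], [-1.0, -0.001, -0.001]]
contact_force: [0.9, 16.5, 2.8]
finger_gap: 0.104
```

```bash
python3 go.py 0.506 -0.075 0.038 -87.5
```

```text
t 3.82 pos [ 0.5082 -0.0749  0.0406] F [ 0.9 16.5  2.8] gap 0.104
turn [-0.    -0.001  0.001] shift [ 0.0026 -0.      0.0022]
```

Run:
```python
import numpy as np
a=np.linspace(.195,np.pi,31)
Y=.13*(np.cos(.195)-np.cos(a)); Z=.13*(np.sin(a)-np.sin(.195))
for k in range(0,30,5):
    print([[round(-(Z[k+i]-Z[k]),3),round(Y[k+i]-Y[k],3)] for i in range(1,6)])
```

```text
[[np.float64(-0.012), np.float64(0.003)], [np.float64(-0.024), np.float64(0.007)], [np.float64(-0.036), np.float64(0.013)], [np.float64(-0.047), np.float64(0.019)], [np.float64(-0.057), np.float64(0.027)]]
[[np.float64(-0.009), np.float64(0.009)], [np.float64(-0.018), np.float64(0.018)], [np.float64(-0.026), np.float64(0.028)], [np.float64(-0.032), np.float64(0.039)], [np.float64(-0.038), np.float64(0.051)]]
[[np.float64(-0.004), np.float64(0.012)], [np.float64(-0.007), np.float64(0.024)], [np.float64(-0.009), np.float64(0.037)], [np.float64(-0.01), np.float64(0.05)], [np.float64(-0.009), np.float64(0.063)]]
[[np.float64(0.002), np.float64(0.013)], [np.float64(0.005), np.float64(0.025)], [np.float64(0.009), np.float64(0.037)], [np.float64(0.015), np.float64(0.049)], [np.float64(0.021), np.float64(0.06)]]
[[np.float64(0.008), np.float64(0.01)], [np.float64(0.016), np.float64(0.02)], [np.float64(0.026), np.float64(0.028)], [np.float64(0.036), np.float64(0.036)], [np.float64(0.047), np.float64(0.042)]]
[[np.float64(0.012), np.float64(0.005)], [np.float64(0.024), np.float64(0.01)], [np.float64(0.036), np.float64(0.013)], [np.float64(0.049), np.float64(0.015)], [np.float64(0.061), np.float64(0.015)]]
```

Emit:
{"op": "play_rows", "data": {"rows": [[[0,0,0],[-0.012,0.002,0],1],[[0,0,0],[-0.024,0.005,0],1],[[0,0,0],[-0.036,0.011,0],1],[[0,0,0],[-0.047,0.017,0],1],[[0,0,0],[-0.057,0.025,0],1]]}}

```text
time_s: 4.23
ee_pos: [0.5092, -0.1001, 0.0983]
ee_rot: [[0.002, 0.043, -0.999], [0.001, -0.999, -0.043], [-1.0, -0.001, -0.002]]
contact_force: [2.2, 22.3, 12.7]
finger_gap: 0.1
```

Emit:
{"op": "play_rows", "data": {"rows": [[[0,0,0],[-0.009,0.009,0],1],[[0,0,0],[-0.018,0.018,0],1],[[0,0,0],[-0.026,0.028,0],1],[[0,0,0],[-0.032,0.039,0],1],[[0,0,0],[-0.038,0.051,0],1]]}}

```text
time_s: 4.65
ee_pos: [0.5116, -0.1509, 0.1373]
ee_rot: [[0.003, 0.044, -0.999], [0.001, -0.999, -0.044], [-1.0, -0.001, -0.003]]
contact_force: [-2.6, 5.9, 7.9]
finger_gap: 0.101
```

```bash
python3 go.py 0.511 -0.1995 0.143 -87.5
python3 - <<'E'
from h import *
s=cap("scene")
crop(s,(240,170,340,270),6,"pics/s4.png")
E
```

```text
t 4.65 pos [ 0.5116 -0.1509  0.1373] F [-2.6  5.9  7.9] gap 0.101
turn [ 0.    -0.003  0.001] shift [-0.0057  0.0486  0.0027]
```

View pics/s4.png

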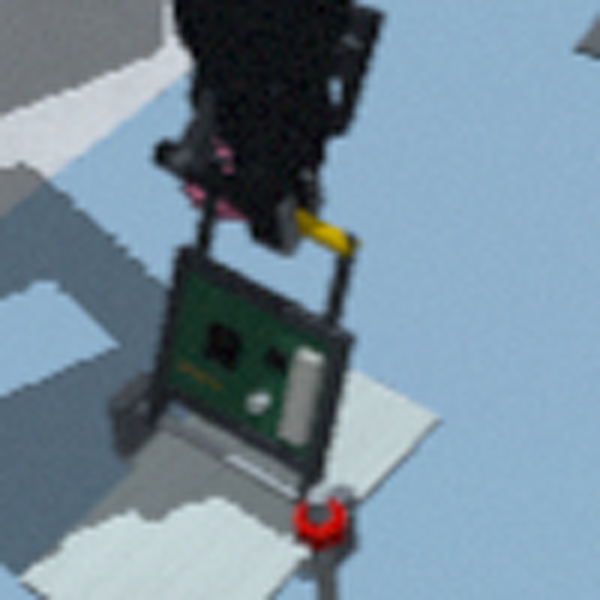

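The frame is rising with the bar still held at (320,232). Continuing the arc.

Emit:
{"op": "play_rows", "data": {"rows": [[[0,0,0],[-0.004,0.012,0],1],[[0,0,0],[-0.007,0.024,0],1],[[0,0,0],[-0.009,0.037,0],1],[[0,0,0],[-0.01,0.05,0],1],[[0,0,0],[-0.009,0.063,0],1]]}}

```text
time_s: 5.12
ee_pos: [0.5143, -0.2154, 0.1455]
ee_rot: [[0.003, 0.044, -0.999], [-0.001, -0.999, -0.044], [-1.0, 0.001, -0.002]]
contact_force: [0.0, 1.8, 6.5]
finger_gap: 0.1
```

Emit:
{"op": "play_rows", "data": {"rows": [[[0,0,0],[0.002,0.013,0],1],[[0,0,0],[0.005,0.025,0],1],[[0,0,0],[0.009,0.037,0],1],[[0,0,0],[0.015,0.049,0],1],[[0,0,0],[0.021,0.06,0],1]]}}

```text
time_s: 5.53
ee_pos: [0.5168, -0.2757, 0.1228]
ee_rot: [[0.001, 0.043, -0.999], [-0.001, -0.999, -0.043], [-1.0, 0.001, -0.001]]
contact_force: [2.4, 3.4, 0.1]
finger_gap: 0.104
```

```bash
python3 go.py 0.518 -0.3325 0.013 -87.5
```

```text
t 5.53 pos [ 0.5168 -0.2757  0.1228] F [2.4 3.4 0.1] gap 0.104
turn [-0.    -0.001 -0.001] shift [0.1098 0.0567 0.0014]
```

Emit:
{"op": "play_rows", "data": {"rows": [[[0,0,0],[0.008,0.01,0],1],[[0,0,0],[0.016,0.02,0],1],[[0,0,0],[0.026,0.028,0],1],[[0,0,0],[0.036,0.036,0],1],[[0,0,0],[0.047,0.042,0],1]]}}

```text
time_s: 5.95
ee_pos: [0.5184, -0.3178, 0.0744]
ee_rot: [[0.0, 0.044, -0.999], [-0.001, -0.999, -0.044], [-1.0, 0.001, -0.0]]
contact_force: [0.9, -3.3, 4.9]
finger_gap: 0.098
```

Emit:
{"op": "play_rows", "data": {"rows": [[[0,0,0],[0.012,0.005,0],1],[[0,0,0],[0.024,0.01,0],1],[[0,0,0],[0.036,0.013,0],1],[[0,0,0],[0.049,0.015,0],1],[[0,0,0],[0.061,0.015,0],1]]}}

```text
time_s: 6.37
ee_pos: [0.5188, -0.3322, 0.0129]
ee_rot: [[0.0, 0.044, -0.999], [-0.001, -0.999, -0.044], [-1.0, 0.001, -0.0]]
contact_force: [-3.1, -10.1, 49.0]
finger_gap: 0.102
```

```bash
python3 go.py 0.518 -0.3325 0.013 -87.5
python3 - <<'E'
from h import *
s=cap("scene")
crop(s,(220,200,320,300),6,"pics/s5.png")
E
```

```text
t 6.37 pos [ 0.5188 -0.3322  0.0129] F [ -3.1 -10.1  49. ] gap 0.102
turn [ 0.    -0.    -0.001] shift [-0.0001  0.0003  0.0008]
```

View pics/s5.png

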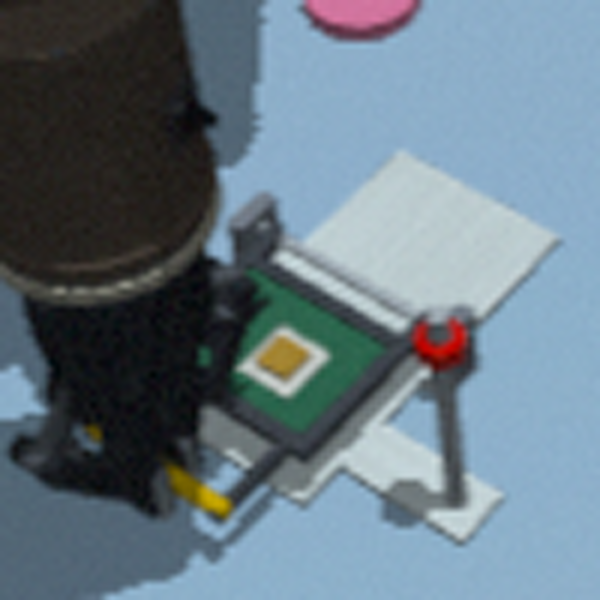

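The board is over, with the brass module face up at (284,355). The 49 N upward force means it's on the end stop. Releasing and lifting.

Emit:
{"op": "play_rows", "data": {"rows": [[[0,0,0],[0,0,0],0.3],[[0,0,0],[0,0,0],0.3],[[0,0,0],[0,0,0],0.3],[[0,0,0],[-0.004,0,0],0.3],[[0,0,0],[-0.015,0,0],0.3]]}}

```text
time_s: 6.83
ee_pos: [0.5179, -0.3308, 0.0286]
ee_rot: [[-0.002, 0.044, -0.999], [0.002, -0.999, -0.044], [-1.0, -0.002, 0.002]]
contact_force: [-0.3, 0.4, -0.5]
finger_gap: 0.354
```

Emit:
{"op": "play_rows", "data": {"rows": [[[0,0,0],[-0.03,0,0],0.3],[[0,0,0],[-0.06,0,0],0.3],[[0,0,0],[-0.095,0,0],0.3],[[0,0,0],[-0.13,0,0],0.3],[[0,0,0],[-0.15,0,0],0.3]]}}

```text
time_s: 7.25
ee_pos: [0.5198, -0.3322, 0.1843]
ee_rot: [[0.004, 0.044, -0.999], [-0.003, -0.999, -0.044], [-1.0, 0.003, -0.004]]
contact_force: [0.9, -0.5, 0.5]
finger_gap: 0.349
```

```bash
python3 go.py 0.505 0.193 0.15 -82.2
python3 - <<'E'
from h import *
s=cap("scene")
crop(s,(220,200,320,300),6,"pics/s6.png")
E
```

```text
t 7.25 pos [ 0.5198 -0.3322  0.1843] F [ 0.9 -0.5  0.5] gap 0.349
turn [-0.092 -0.003 -0.003] shift [ 0.0329 -0.5254 -0.0082]
```

View pics/s6.png

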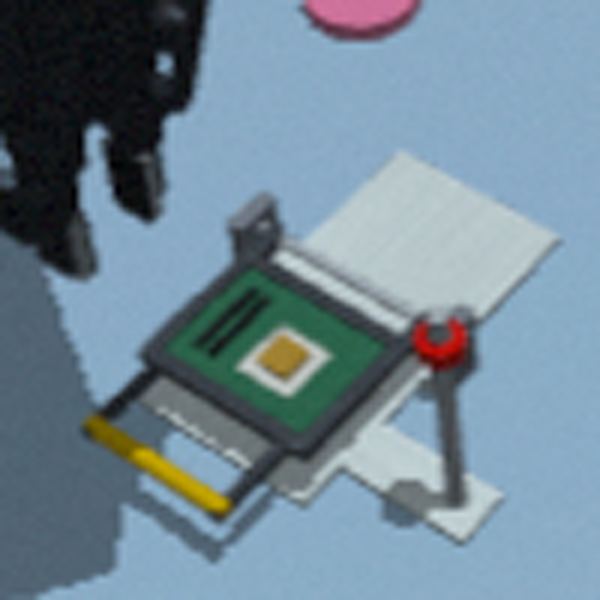

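The released board stays flat, with the module at crop (284,355) and the bar at (155,465). Now I'll check the module position and move toward the loupe.

Run:
```python
from h import *
s=cap("scene");t=cap("top")
print("pred px",((proj(s,[.5224,-.2573,.0385])-[220,200]+.5)*6-.5).round(0),"onz",onz(s,np.array([284.5,355.5])/6-.5+[220,200],.0385))
for c,r in (("scene",s),("top",t)):
  for d in optics.place_of(c,"module")[:2]: print(c,d["score"],d["position"],onz(r,d["position"],.0385))
```

```text
pred px [283. 354.] onz [ 0.52316576 -0.25743864  0.0385    ]
scene 0.87 [264.7, 262.1] [ 0.52628242 -0.269273    0.0385    ]
scene 0.28 [362.9, 289.6] [ 0.78336112 -0.1815444   0.0385    ]
top 0.74 [391.3, 198.9] [ 0.51817668 -0.25472478  0.0385    ]
```

Emit:
{"op": "play_rows", "data": {"rows": [[[0,0,0],[0,-0.03,0],0],[[0,0,0],[0,-0.07,0],0],[[0,0,0],[0,-0.11,0],0],[[-0.04,0,0],[0,-0.15,0],0],[[-0.04,0,0],[0,-0.19,0],0]]}}

```text
time_s: 7.92
ee_pos: [0.5091, -0.1399, 0.1781]
ee_rot: [[-0.002, 0.086, -0.996], [0.001, -0.996, -0.086], [-1.0, -0.001, 0.002]]
contact_force: [-0.2, 1.4, -0.3]
finger_gap: 0.501
```

Emit:
{"op": "play_rows", "data": {"rows": [[[0,0,0],[0,-0.04,0],0],[[0,0,0],[0,-0.08,0],0],[[-0.02,0,0],[0,-0.12,0],0],[[-0.04,0,0],[0,-0.16,0],0],[[-0.05,0,0],[0,-0.2,0],0]]}}

```text
time_s: 8.33
ee_pos: [0.4923, 0.0593, 0.1783]
ee_rot: [[-0.002, 0.134, -0.991], [-0.0, -0.991, -0.134], [-1.0, -0.0, 0.002]]
contact_force: [0.4, 0.7, 0.4]
finger_gap: 0.498
```

```bash
python3 go.py 0.505 0.193 0.1 -82.2
python3 - <<'E'
from h import *
t=cap("top")
for d in optics.place_of("top","module")[:2]: print(d["score"],d["position"],onz(t,d["position"],.0385))
crop(t,(325,150,415,225),8,"pics/t6.png")
E
```

```text
t 8.33 pos [0.4923 0.0593 0.1783] F [0.4 0.7 0.4] gap 0.498
turn [-0.001  0.002  0.   ] shift [ 0.0783 -0.1308 -0.0307]
0.74 [391.8, 199.0] [ 0.51786044 -0.25636061  0.0385    ]
```

View pics/t6.png

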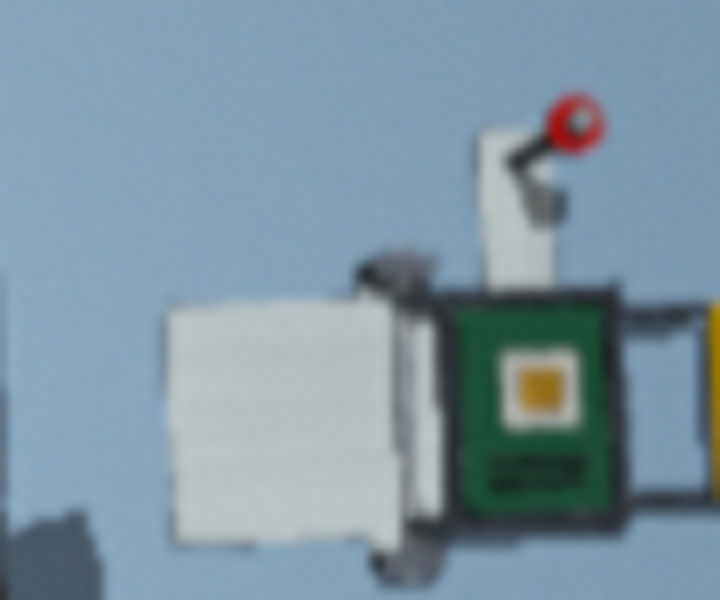

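In the top crop the module is at (542,388), which gives about (0.521,-0.258) and agrees with the fit of (0.522,-0.257). On to the loupe.

Emit:
{"op": "play_rows", "data": {"rows": [[[0,0,0],[0,-0.035,-0.008],0],[[0,0,0],[0.01,-0.07,-0.016],0],[[0,0,0],[0.03,-0.1,-0.024],0],[[0,0,0],[0.055,-0.131,-0.031],0],[[0,0,0],[0.075,-0.131,-0.031],0]]}}

```text
time_s: 8.85
ee_pos: [0.5071, 0.1954, 0.1023]
ee_rot: [[0.0, 0.135, -0.991], [0.001, -0.991, -0.135], [-1.0, -0.001, -0.0]]
contact_force: [-0.9, -0.6, -1.2]
finger_gap: 0.505
```

```bash
python3 go.py 0.505 0.193 0.021 -82.2
python3 - <<'E'
from h import *
s=cap("scene")
crop(s,(315,120,415,210),7,"pics/s7.png")
p=robot.read_state()["ee_pos"]
for q in (p,[.505,.1933,.04]): print(((proj(s,q)-[315,120]+.5)*7-.5).round(0))
E
```

```text
t 8.85 pos [0.5071 0.1954 0.1023] F [-0.9 -0.6 -1.2] gap 0.505
turn [-0.    -0.     0.001] shift [0.0813 0.0022 0.0024]
[301. 255.]
[297. 353.]
```

View pics/s7.png

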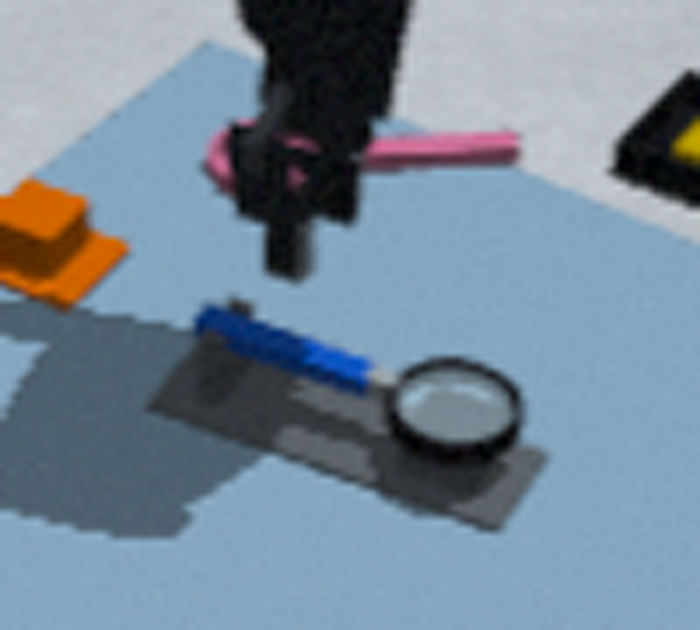

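The gripper is above the blue handle, with the predicted grip at (297,353) on the handle. Descending.

Emit:
{"op": "play_rows", "data": {"rows": [[[0,0,0],[0.02,0.002,0.002],0],[[0,0,0],[0.04,0.002,0.002],0],[[0,0,0],[0.06,0.002,0.002],0],[[0,0,0],[0.078,0.002,0.002],0],[[0,0,0],[0.081,0.002,0.002],0]]}}

```text
time_s: 9.32
ee_pos: [0.5032, 0.1876, 0.0207]
ee_rot: [[-0.005, 0.133, -0.991], [-0.002, -0.991, -0.133], [-1.0, 0.001, 0.005]]
contact_force: [-1.5, -0.5, 0.6]
finger_gap: 0.498
```

```bash
python3 go.py 0.505 0.193 0.021 -82.2
python3 - <<'E'
from h import *
s=cap("scene")
crop(s,(315,120,415,210),7,"pics/s8.png")
E
```

```text
t 9.32 pos [0.5032 0.1876 0.0207] F [-1.5 -0.5  0.6] gap 0.498
turn [-0.003  0.005 -0.001] shift [-0.0003 -0.0051 -0.0024]
```

View pics/s8.png

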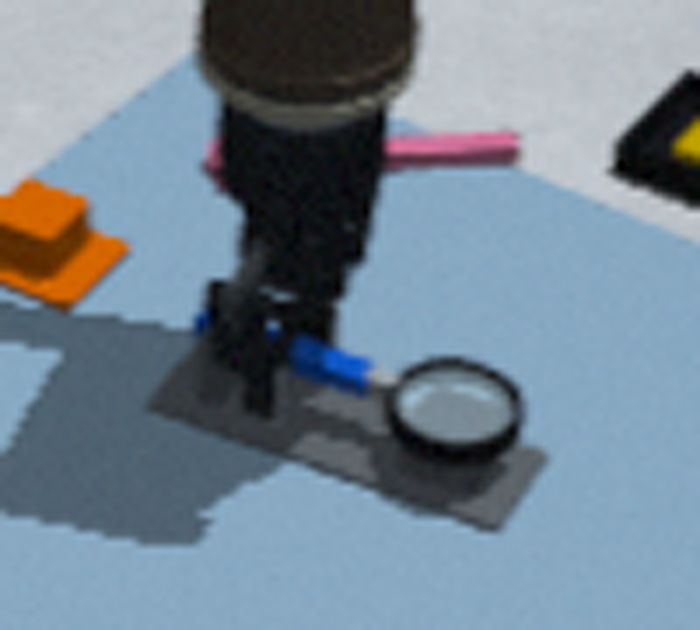

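The measured pose is 5 mm off in y, because it was still lagging earlier. I'll correct before closing.

Emit:
{"op": "play_rows", "data": {"rows": [[[0,0,0],[0,-0.005,-0.002],0],[[0,0,0],[0,-0.005,-0.002],0],[[0,0,0],[0,-0.005,-0.002],0]]}}

```text
time_s: 9.62
ee_pos: [0.5074, 0.1948, 0.0244]
ee_rot: [[0.002, 0.134, -0.991], [0.001, -0.991, -0.134], [-1.0, -0.0, -0.002]]
contact_force: [1.0, -0.8, 0.5]
finger_gap: 0.503
```

```bash
python3 go.py 0.505 0.193 0.021 -82.2
```

```text
t 9.62 pos [0.5074 0.1948 0.0244] F [ 1.  -0.8  0.5] gap 0.503
turn [-0.002 -0.002  0.   ] shift [0.0034 0.0015 0.0026]
```

Emit:
{"op": "play_rows", "data": {"rows": [[[0,0,0],[0.002,0,0],0],[[0,0,0],[0.002,0,0],0]]}}

```text
time_s: 9.78
ee_pos: [0.5068, 0.1945, 0.0218]
ee_rot: [[0.001, 0.134, -0.991], [0.0, -0.991, -0.134], [-1.0, -0.0, -0.001]]
contact_force: [-0.2, 0.6, -0.1]
finger_gap: 0.499
```

Emit:
{"op": "play_rows", "data": {"rows": [[[0,0,0],[0,0,0],0]]}}

```text
time_s: 9.87
ee_pos: [0.5067, 0.1945, 0.0217]
ee_rot: [[0.0, 0.134, -0.991], [0.0, -0.991, -0.134], [-1.0, -0.0, -0.0]]
contact_force: [-0.3, 0.4, 0.3]
finger_gap: 0.501
```

Emit:
{"op": "play_rows", "data": {"rows": [[[0,0,0],[0,0.001,0.001],1],[[0,0,0],[0,0.001,0.001],1],[[0,0,0],[0,0.001,0.001],1],[[0,0,0],[0,0.001,0.001],1],[[0,0,0],[0,0.001,0.001],1]], "grip_force": 50}}

```text
time_s: 10.28
ee_pos: [0.5057, 0.1932, 0.0215]
ee_rot: [[-0.0, 0.134, -0.991], [-0.0, -0.991, -0.134], [-1.0, 0.0, 0.0]]
contact_force: [-2.2, -0.8, 5.5]
finger_gap: 0.175
```

Emit:
{"op": "play_rows", "data": {"rows": [[[0,0,0],[0,0,0],1],[[0,0,0],[0,0,0],1]]}}

```text
time_s: 10.45
ee_pos: [0.5056, 0.1932, 0.0215]
ee_rot: [[-0.0, 0.134, -0.991], [-0.0, -0.991, -0.134], [-1.0, 0.0, 0.0]]
contact_force: [-1.4, -2.0, 5.7]
finger_gap: 0.174
```

Emit:
{"op": "play_rows", "data": {"rows": [[[0,0,0],[-0.005,0,0],1],[[0,0,0],[-0.012,0,0],1],[[0,0,0],[-0.02,0,0],1],[[0,0,0],[-0.03,0,0],1],[[0,0,0],[-0.04,0,0],1]]}}

```text
time_s: 10.87
ee_pos: [0.5058, 0.1933, 0.0625]
ee_rot: [[0.0, 0.133, -0.991], [0.0, -0.991, -0.133], [-1.0, -0.0, -0.0]]
contact_force: [0.2, -0.3, -1.0]
finger_gap: 0.178
```

Emit:
{"op": "play_rows", "data": {"rows": [[[0,0,0],[-0.02,0,0],1],[[0,0,0],[-0.04,0,0],1],[[0,0,0],[-0.07,0,0],1],[[0,0,0],[-0.1,0,0],1],[[0,0,0],[-0.11,0,0],1]]}}

```text
time_s: 11.28
ee_pos: [0.5074, 0.1939, 0.1761]
ee_rot: [[0.005, 0.133, -0.991], [0.002, -0.991, -0.133], [-1.0, -0.001, -0.005]]
contact_force: [1.7, -0.2, -0.1]
finger_gap: 0.171
```

```bash
python3 go.py 0.442 -0.259 0.17 -88
python3 - <<'E'
from h import *
s=cap("scene");t=cap("top")
crop(s,(315,90,415,190),6,"pics/s9.png")
crop(t,(210,140,300,230),6,"pics/t9.png")
E
```

```text
t 11.28 pos [0.5074 0.1939 0.1761] F [ 1.7 -0.2 -0.1] gap 0.171
turn [ 0.099 -0.005  0.001] shift [0.005  0.4401 0.1252]
```

View pics/s9.png

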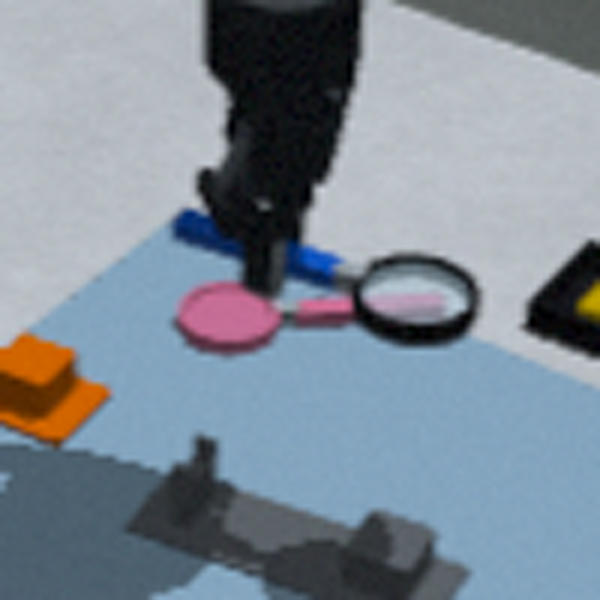

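View pics/t9.png

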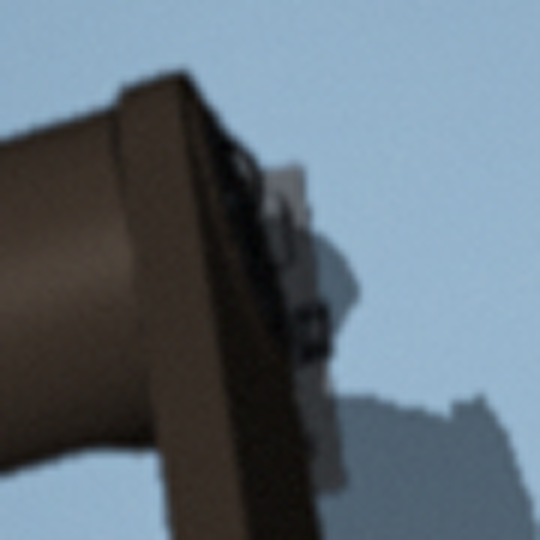

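The loupe is off its rest and level, lens ring at crop (417,300) in the scene view. The empty grey rest and the untouched pink loupes show below it. Carrying it over at 0.19 m.

Emit:
{"op": "play_rows", "data": {"rows": [[[0.01,0,0],[0,0.015,0.004],1],[[0.02,0,0],[0,0.04,0.011],1],[[0.03,0,0],[0,0.07,0.02],1],[[0.04,0,0],[0,0.1,0.028],1],[[0.05,0,0],[0,0.13,0.037],1]]}}

```text
time_s: 11.8
ee_pos: [0.4854, 0.0584, 0.1705]
ee_rot: [[-0.001, 0.084, -0.996], [-0.0, -0.996, -0.084], [-1.0, -0.0, 0.001]]
contact_force: [0.8, -1.0, -0.4]
finger_gap: 0.175
```

Emit:
{"op": "play_rows", "data": {"rows": [[[0.01,0,0],[0,0.032,0.007],1],[[0.02,0,0],[0,0.064,0.014],1],[[0.03,0,0],[0,0.096,0.021],1],[[0.04,0,0],[0,0.128,0.028],1],[[0.05,0,0],[0,0.16,0.035],1]]}}

```text
time_s: 12.22
ee_pos: [0.4638, -0.1041, 0.1705]
ee_rot: [[-0.001, 0.033, -0.999], [0.0, -0.999, -0.033], [-1.0, -0.0, 0.001]]
contact_force: [0.5, 0.4, -0.9]
finger_gap: 0.176
```

```bash
python3 go.py 0.4425 -0.2603 0.17 -88
```

```text
t 12.22 pos [ 0.4638 -0.1041  0.1705] F [ 0.5  0.4 -0.9] gap 0.176
turn [-0.002  0.001  0.   ] shift [0.0005 0.1554 0.0265]
```

Emit:
{"op": "play_rows", "data": {"rows": [[[0,0,0],[0,0.035,0.006],1],[[0,0,0],[0,0.07,0.012],1],[[0,0,0],[0,0.1,0.018],1],[[0,0,0],[0,0.13,0.023],1],[[0,0,0],[0,0.15,0.026],1]]}}

```text
time_s: 12.63
ee_pos: [0.4429, -0.2558, 0.1705]
ee_rot: [[-0.001, 0.033, -0.999], [0.0, -0.999, -0.033], [-1.0, -0.0, 0.001]]
contact_force: [1.1, -0.1, -0.7]
finger_gap: 0.176
```

Emit:
{"op": "play_rows", "data": {"rows": [[[0,0,0],[0,0.005,0],1],[[0,0,0],[0.0,0.005,0],1],[[0,0,0],[0,0.005,0],1]]}}

```text
time_s: 12.88
ee_pos: [0.4436, -0.2579, 0.1706]
ee_rot: [[-0.001, 0.033, -0.999], [0.001, -0.999, -0.033], [-1.0, -0.001, 0.001]]
contact_force: [-0.4, 0.5, -0.8]
finger_gap: 0.18
```

```bash
python3 go.py 0.4425 -0.2603 0.094 -88;python3 - <<'E'
from h import *
s=cap("scene");t=cap("top")
crop(s,(220,170,320,270),6,"pics/s10.png")
crop(t,(340,130,430,230),6,"pics/t10.png")
for q in ([.522,-.2575,.190],[.522,-.2575,.0385]): print(((proj(s,q)-[220,170]+.5)*6-.5).round(0),((proj(t,q)-[340,130]+.5)*6-.5).round(0))
E
```

```text
t 12.88 pos [ 0.4436 -0.2579  0.1706] F [-0.4  0.5 -0.8] gap 0.18
turn [-0.002  0.001  0.001] shift [0.0766 0.0024 0.0011]
[242. 302.] [383. 391.]
[282. 534.] [315. 409.]
```

View pics/s10.png

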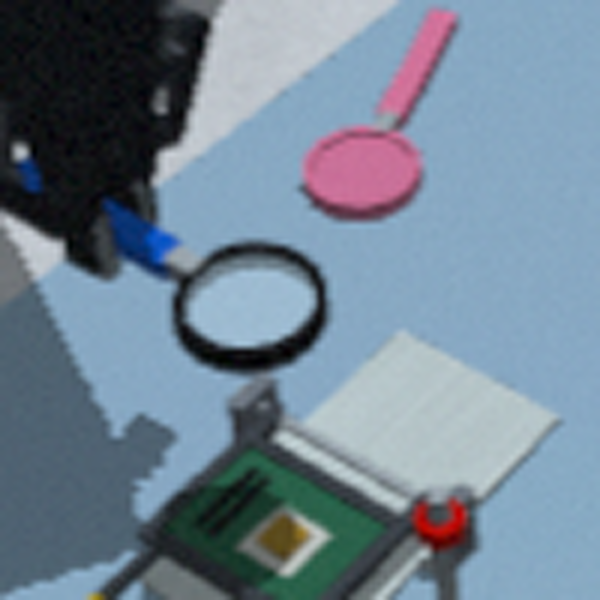

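View pics/t10.png

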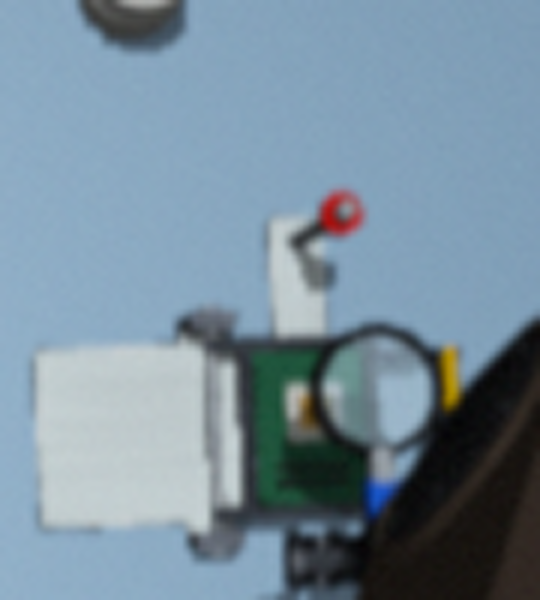

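Both views show the lens where predicted: scene (250,306) against (242,302), top (378,388) against (383,391), with the 2 mm y correction still to come. Descending clear of the post.

Emit:
{"op": "play_rows", "data": {"rows": [[[0,0,0],[0.01,0.002,0.001],1],[[0,0,0],[0.03,0.002,0.001],1],[[0,0,0],[0.05,0.002,0.001],1],[[0,0,0],[0.068,0.002,0.001],1],[[0,0,0],[0.076,0.002,0.001],1]]}}

```text
time_s: 13.4
ee_pos: [0.4423, -0.2592, 0.0929]
ee_rot: [[-0.002, 0.035, -0.999], [0.002, -0.999, -0.035], [-1.0, -0.002, 0.002]]
contact_force: [-1.3, 0.7, -1.5]
finger_gap: 0.176
```

Emit:
{"op": "play_rows", "data": {"rows": [[[0,0,0],[0,0,0],1],[[0,0,0],[0,0,0],1],[[0,0,0],[0,0,0],1]]}}

```text
time_s: 13.65
ee_pos: [0.4437, -0.2607, 0.096]
ee_rot: [[0.001, 0.034, -0.999], [-0.001, -0.999, -0.034], [-1.0, 0.001, -0.001]]
contact_force: [0.5, 0.6, -1.1]
finger_gap: 0.178
```

```bash
python3 go.py 0.4425 -0.2603 0.094 -88;python3 - <<'E'
from h import *
s=cap("scene");t=cap("top")
crop(s,(230,210,310,290),8,"pics/s11.png")
crop(t,(350,140,420,220),8,"pics/t11.png")
rs=red(s,(280,245,305,275));rt=red(t,(385,155,405,175));print(rs,rt,tri(s,rs[0],t,rt[0]))
for q in ([.522,-.2575,.1125],[.522,-.2575,.0385]): print(((proj(s,q)-[230,210]+.5)*8-.5).round(0),((proj(t,q)-[350,140]+.5)*8-.5).round(0))
for c in("scene","top"): print([(round(d["score"],2),np.round(d["position"],1)) for d in optics.place_of(c,"lens")],[(round(d["score"],2),np.round(d["position"],1)) for d in optics.place_of(c,"focus_mark")])
E
```

```text
t 13.65 pos [ 0.4437 -0.2607  0.096 ] F [ 0.5  0.6 -1.1] gap 0.178
turn [-0.001 -0.001 -0.001] shift [ 0.002  -0.0004  0.0012]
(array([293.        , 257.13333333]), [np.int64(289), np.int64(253), np.int64(297), np.int64(261)], np.int64(45)) (array([395.44444444, 166.        ]), [np.int64(393), np.int64(163), np.int64(399), np.int64(168)], np.int64(18)) (array([ 0.61688951, -0.25178385,  0.11135117]), np.float64(0.31314246494042663))
[271. 248.] [382. 454.]
[296. 392.] [341. 465.]
[(0.83, array([350.6, 142.9])), (0.73, array([279.7, 196.7])), (0.65, array([264.1, 241.3]))] [(0.53, array([293.7, 258. ]))]
[(0.82, array([322.7, 244.2])), (0.66, array([207.6, 242.3]))] [(0.53, array([395.1, 163.6]))]
```

View pics/s11.png

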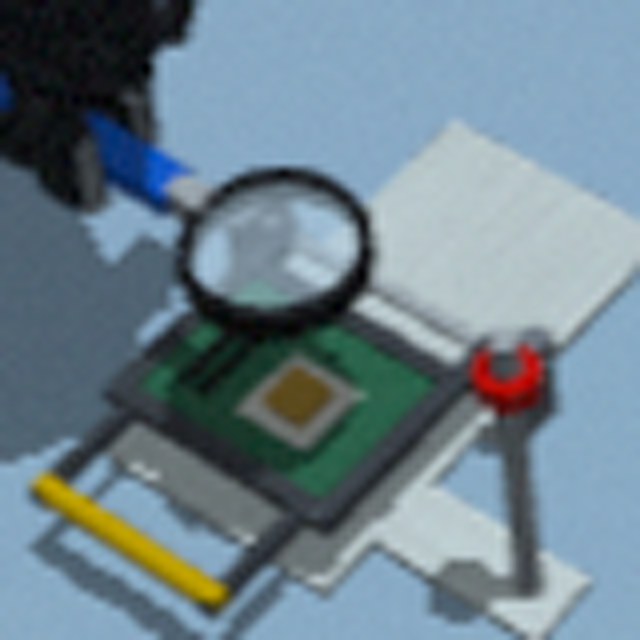

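View pics/t11.png

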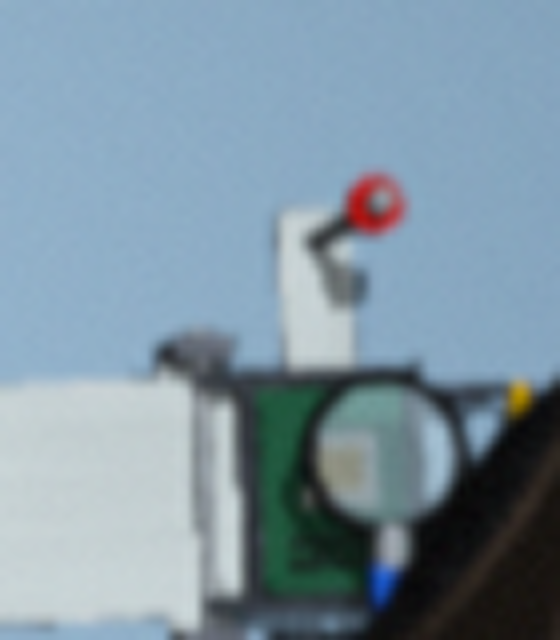

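Run:
```python
from h import *
s=cap("scene");t=cap("top")
a=lambda u,v,o:np.array([o[0]+(u+.5)/8-.5,o[1]+(v+.5)/8-.5])
so=(230,210);to=(350,140)
print("lens",tri(s,a(275.5,250.5,so),t,a(385,451,to)))
M=np.array([.522,-.2575,.0385])
print("module scene",onz(s,a(298,393,so),.0385))
# module relative via scene & earlier top crop
t0=lambda u,v:np.array([325+(u+.5)/8-.5,150+(v+.5)/8-.5])
print("module tri",tri(s,a(298,393,so),t,t0(542,388)), onz(t,t0(542,388),.0385))
# collar centre from bbox edges
print("collar",tri(s,a(508,372,so),t,a(376,203,to)))
# top of post (z=.135) & base check
print("lens z=.1125 from scene",onz(s,a(275.5,250.5,so),.1125)," top",onz(t,a(385,451,to),.1125))
print(robot.read_state()["ee_pos"])
```

```text
lens (array([ 0.52385019, -0.25808373,  0.1131629 ]), np.float64(0.21175615259704728))
module scene [ 0.52279436 -0.25745528  0.0385    ]
module tri (array([ 0.52173537, -0.25749758,  0.03772289]), np.float64(0.26411668904069074)) [ 0.5209399  -0.25805325  0.0385    ]
collar (array([ 0.61916729, -0.25347769,  0.11898386]), np.float64(0.33787311232538286))
lens z=.1125 from scene [ 0.5238273  -0.25738526  0.1125    ]  top [ 0.52333658 -0.25877202  0.1125    ]
[ 0.44333415 -0.26072459  0.09556295]
```

Run:
```python
from h import *
s=cap("scene");t=cap("top")
rs=[];rt=[]
for i in range(3):
    s=cap("scene");t=cap("top")
    rs.append(np.r_[red(s,(280,245,305,275))[0],red(s,(280,245,305,275))[1]]);rt.append(np.r_[red(t,(385,155,405,175))[0],red(t,(385,155,405,175))[1]])
m=np.mean(rs,0);n=np.mean(rt,0);print(m,n)
bs=[(m[2]+m[4])/2,(m[3]+m[5])/2];bt=[(n[2]+n[4])/2,(n[3]+n[5])/2]
print("bbox tri",tri(s,bs,t,bt))
for xy in ((.6193,-.253),(.6177,-.2515),(.6185,-.2522)):
    f=lambda z:proj(s,[*xy,z[0]])-bs
    r=least_squares(f,[.11]);
    f2=lambda z:proj(t,[*xy,z[0]])-bt
    r2=least_squares(f2,[.11]);print(xy,r.x,r.fun,r2.x,r2.fun)
# silhouettes of collar
for c in("scene","top"):
    for d in optics.silhouettes(c,"focus_mark")[:2]: print(c,d["score"],d["extent"])
```

```text
[293.05338266 257.10658915 289.         253.         297.
 260.66666667] [395.44444444 166.         393.         163.         399.
 168.        ]
bbox tri (array([ 0.61803004, -0.25280496,  0.11442471]), np.float64(0.32015198054472194))
(0.6193, -0.253) [0.11562457] [-0.01734491  0.00182314] [0.11201943] [-0.38172255 -0.59108973]
(0.6177, -0.2515) [0.11289898] [-0.03317916  0.00348886] [0.11998795] [-0.28919601 -0.44947858]
(0.6185, -0.2522) [0.11421781] [-0.01082103  0.00113722] [0.11616148] [-0.34042335 -0.52801084]
scene 0.63 [234.6, 244.6, 292.8, 288.7]
scene 0.52 [292.8, 255.6, 297.9, 261.5]
```

Collar height comes out at about 0.114 m and the lens at about 0.1135 m, with the lens about 1.5–2 mm too far in +x. I'll make a small trim, settle and check.

Emit:
{"op": "play_rows", "data": {"rows": [[[0,0,0],[0,0,0.001],1],[[0,0,0],[0,0,0.002],1],[[0,0,0],[0,0,0.002],1],[[0,0,0],[0,0,0.002],1],[[0,0,0],[0,0,0.002],1]]}}

```text
time_s: 14.97
ee_pos: [0.4412, -0.2607, 0.0953]
ee_rot: [[-0.0, 0.034, -0.999], [-0.0, -0.999, -0.034], [-1.0, -0.0, 0.0]]
contact_force: [-0.5, 0.3, -0.8]
finger_gap: 0.176
```

Emit:
{"op": "play_rows", "data": {"rows": [[[0,0,0],[0,0,0],1],[[0,0,0],[0,0,0],1],[[0,0,0],[0,0,0],1],[[0,0,0],[0,0,0],1],[[0,0,0],[0,0,0],1]]}}

```text
time_s: 15.38
ee_pos: [0.4413, -0.2607, 0.0953]
ee_rot: [[-0.0, 0.034, -0.999], [-0.0, -0.999, -0.034], [-1.0, 0.0, 0.0]]
contact_force: [0.3, -0.1, -0.5]
finger_gap: 0.172
```

```bash
python3 go.py 0.442 -0.2603 0.095 -88;python3 - <<'E'
from h import *
s=cap("scene");t=cap("top")
crop(s,(230,210,310,290),7,"pics/s12.png");crop(t,(350,140,420,220),7,"pics/t12.png")
cv2.imwrite("pics/scene12.png",s["frame"][:,:,::-1])
E
```

```text
t 15.38 pos [ 0.4413 -0.2607  0.0953] F [ 0.3 -0.1 -0.5] gap 0.172
turn [-0.001  0.    -0.   ] shift [ 0.0003 -0.0004 -0.0008]
```

View pics/s12.png

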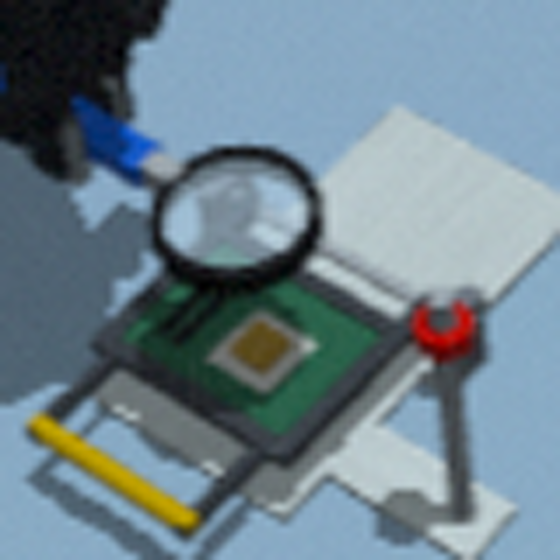

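View pics/t12.png

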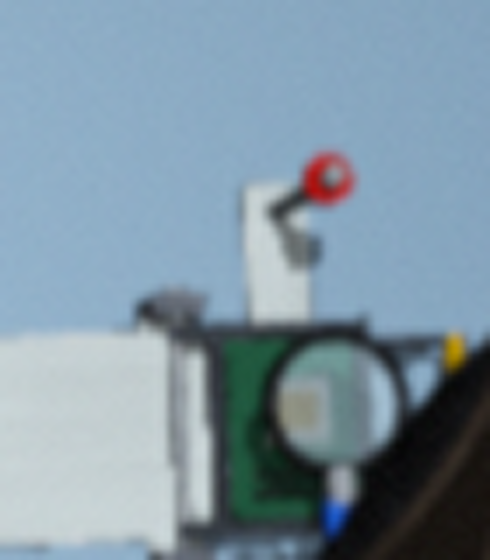

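View pics/scene12.png

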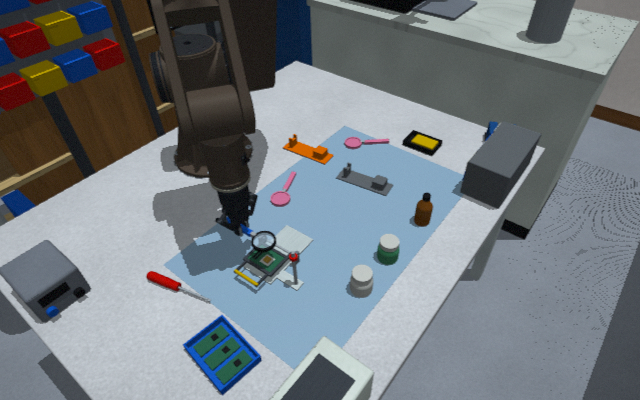

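In the final pictures the ring is at crop (237,217) in scene and (337,397) in top. The collar and bystanders are where they were. One last number check, then I'll hand in.

Run:
```python
from h import *
s=cap("scene");t=cap("top")
a=lambda u,v,o:np.array([o[0]+(u+.5)/7-.5,o[1]+(v+.5)/7-.5])
print("lens",tri(s,a(237.5,217.5,(230,210)),t,a(337,397,(350,140))))
print(robot.read_state()["joint_vel"].round(2))
print(robot.job_done())
```

```text
lens (array([ 0.52257211, -0.25829959,  0.11337313]), np.float64(0.1378926376192453))
[ 0.03 -0.03 -0.06 -0.03  0.02  0.05]
the job is handed in; nothing more can be done
None
```

I swung the board frame fully over, then took the loupe off its rest. I handed the job in with the gripper still holding it level above the brass module. It took about 15.5 s of the 64 s.

- **Frame:** it stopped on its end stop, with a 49 N upward reading on the fingers, well under the 120 N wrist limit. It stayed flat after I let go.
- **Lens position:** the last measurement put the lens at (0.5226, -0.2583, 0.1134) m and the module at about (0.522, -0.2575) m, so it is centred within about 1 mm.
- **Focal height:** the lens is at about 113.4 mm and the collar at about 114 mm.
- **Stillness:** the arm was still and nothing was pressing on the tool.
- **Other things:** the red collar's place in the images did not change. The bystanders and look-alikes look untouched.

**Disagreements:**
- My estimates of the collar height ranged from 111 to 116 mm, plus outliers of about 119–120 mm. One outlier came from a cruder reading of the collar's edges, the other from the top camera alone. Even at 120 mm the lens would be within the 7 mm tolerance, but only just.
- The trained network's module position in the scene view was 12 mm off. I used my own readings from the pictures and the geometric fit instead.

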